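# Open the safety-capped etchant jar

### The arm

A 7-joint arm with a two-finger parallel gripper is mounted at the origin on a cart in front of the work surface, level with it; the furniture and walls round the work are solid. World frame = base frame: x ahead of the robot, y to its left, z up, the work surface at z = 0. Lengths are in m, angles in rad, forces in N, time in s.
With the tool pointing down it reaches from about 0.4 to 0.85 m from the base axis. Payload 10.4 kg.
Tool frame: the origin (TCP) lies between the finger pads; the fingertips stand 22 mm ahead of it and the grasp point (between the pads) lies 3 mm ahead of it; z points along the fingers, y is the line along which they close (so a half turn about z gives the same grasp; the last joint's range is limited). The gripper opens to 85 mm and grips with 20 to 120 N. Pads are 22 mm wide; open, the fingers measure 114 mm over their backs; the gripper's body (76 mm by 85 mm) begins 54 mm behind the grasp point. The pads swing forward as they close: fully open they stand 13 mm farther back than shut.
Start: joints at [-1.321, 0.332, -0.065, 1.46, 0.022, 1.35, -0.088], TCP at [0.168, 0.602, 0.253] pointing down, gripper open.
Joint ranges: [-2.6, 2.6], [-0.5, 2.12], [-1.47, 1.34], [0.16, 2.42], [-1.27, 4.41], [0.06, 2.06], [-2.6, 2.6]. Speed limits (rad/s): [2.22, 2.22, 2.79, 2.79, 3.14, 3.14, 3.14].

### API

Orientations are given as a unit quaternion [x, y, z, w].
In Python, from workcell import manip, camera, ticket, boxes_of, outline_of gives the robot as it stands.
- The arm moves only by the tool carry_out, never from a script. Its argument "deltas" is a list of rows, each a list of 5 numbers: the shift along the tool's x, y, z as a fraction of full scale, then the turn about the tool's z as a fraction of full scale, then the opening, from -1 (shut) to 1 (fully open), so that 0 is half open. In form: [[tx, ty, tz, spin, gripper], ...]. A call has 1 to 20 rows; each row is the pose to reach, as a shift and turn from the pose commanded when the call began, along the tool's axes at that moment; what a row does not reach only later rows make up. Full scale, the value 1, is 150 mm for a shift and 30 degrees for a turn. A row lasts 1/8 s, in which the tool goes at most 62.5 mm and 10.7 degrees, less where a joint would pass 70% of its speed; a pose out of reach is approached as far as the arm can. A call with a number of a shift or a turn outside -1 to 1 is refused whole. A call with a gripper value outside its range is refused whole. The fingers move at their own pace and stop on an object; "force" is the grip in N (left out, the last holds). Time passes only in rows, so rows that repeat a pose let the fingers close. It gives the time, the measured TCP pose, the force, the opening and the grip force at its end, in the units of the state.
- manip.get_obs(): the state, without advancing time (a new reading comes with each control period).
- camera(name): name is "scene" or "top"; returns a dict with "img" (420x560x3 uint8, red, green, blue), "depth" (420x560 float32, m along the optical axis (not along the pixel's ray), 0 where there is no reading), "vertical_fov" (degrees; the focal length in pixels is half the picture's height over the tangent of half this angle, whatever the lens; pixels are square), "cx", "cy" (the principal point, pixels), "k1" (the pictures are not rectified: a ray, as slopes to the right and down, at radius r is drawn at 1 + k1 r^2 times it, then the intrinsics apply), "R" (3x3) and "t" (3): a world point X has camera coordinates R X + t. Camera axes: x right, y down, z forward; pixel columns grow to the right and rows downward; lengths in m; the calibration is good to about 2 mm. A picture is of the moment at which its call begins.
- ticket.hand_in(): hands the job in; it is judged then, once.
Trained networks look in a picture, given as the dict that the camera call returned (one of the last four; its "shot" number tells which), for a name from the list of things; names that differ only in an ending like _2 or _b are one class to them, and where a whole thing is asked for, a point or a joint stands for the part that bears it (a point fixed in the world has none). Each returns a list of dicts, best first, with "conf" (0 to 1); they miss things now and then, are a little off and sometimes report something else, mostly with a low value. They report only what shows in the picture. A call takes as long as a camera call. They do not tell look-alikes from the thing itself.
- boxes_of(query, picture): "position" ([x, y, z] in m, in world coordinates, good to about 4 mm: the middle of the surface that is visible of it).
- outline_of(query, picture): "region" (420x560 bool, what is visible of it).
The state is a dict: "clock": time; "joint_pos": joint angles; "joint_velocities": joint speeds; "tau": joint torques, N m; "position": TCP position; "ee_rot": TCP orientation; "ft_force": force on the tool from outside, world axes, zero at the start; "torque": the same for the moment, N m; "grip_width": opening from 0.0 (shut) to 1.0 (fully open); "grasp_force": force on a finger pad.
Only numpy, scipy, OpenCV 4.12 (cv2) and the standard library are available. Lean on these libraries where they do the work, as an engineer would, in place of code of your own. Each camera call takes 0.05 s, during which the arm holds its last target. There are 200 camera calls.

### The job

Take the safety cap off the round jar: push the cap down firmly, turn it a quarter turn anticlockwise while it is held down, then lift it off. Set it down, without dropping it, wholly on the round rubber mat near its middle, open side down as it came off. Leave the cap of the square can as it is.

Things in the scene. Friction and masses are not known exactly. Their poses are not given: they have to be found in the camera images.
- round_cap_center (a point): Centre (half-way up, on the axis; z up) of the loose cap to take off: ribbed black upright cylinder, 50 mm across, 44 mm tall, 0.05 kg, underside open, top flat with a low raised arrow. Its lower rim is 14 mm above the jar's shoulder. A spring pushes it up with 8 N plus 1 N per mm: push it down 5 mm or more (7 mm is good, hard stop at 10) and keep it down while turning anticlockwise from above.
- round_jar_axis (a point): Point on the axis of the round jar at its shoulder, 70 mm above the bench. White plastic jar, 84 mm across, 128 mm tall with cap, fixed in a dark collar on a 112 mm square plate. Locked, its cap has 5 degrees of play; turned by 50 to 125 degrees (75 to 90 is good) the cap is free, rises 3 mm above its first height when let up, and lifts straight off; lift 40 mm before moving sideways.
- square_cap_center (a point): Centre (half-way up) of the identical black cap on the other container, a white square can of 80 mm sides, also fixed to the bench and 128 mm tall with its cap. This cap must stay as it is.
- mat_top (a point): Centre of the upper face of the round black rubber mat where the cap goes: 110 mm in diameter, 3 mm thick, fixed flat on the bench. A cap standing on it has its centre 22 mm above this point.
Mind the look-alikes: they are no part of the job. Leave any orange or pink look-alike of the part that bears round_cap_center alone.

How it is judged:
By the outcome, as a careful person would: the job done as asked, in the order asked, and still so for the second after the job is handed in, with the robot touching nothing.
It also fails if it takes over 48 s, if anything falls off the work surface, if the arm or the gripper's body presses on something with over 40 N, if the wrist force passes 120 N, or if a joint passes its speed limit or range.

## Working session

There is one attempt and no reset: what is moved stays moved. The work goes in short steps, Python scripts to look and compute and a tool call to move; the robot and the scene stay as the last step left them, time stands still between calls to the robot, and variables do not carry over. Pictures are saved under pics/ and viewed, at most 10 in all, crops included, and the job is handed in when it is done.

Besides the shell and the picture viewer there is one more tool, called after ">>>" by a JSON object that holds its "method" and its "body". carry_out: Moves the arm, as the interface text tells. Its arguments: {"type":"object","properties":{"deltas":{"type":"array","items":{"type":"array","items":{"type":"number"}}},"force":{"type":"number"}},"required":["deltas"]}

```bash
mkdir -p pics
cat > h.py <<'E'
import numpy as np, cv2
from workcell import manip, camera, ticket, boxes_of, outline_of
def cloud(p):
    h,w=p['depth'].shape; f=h/2/np.tan(np.radians(p['vertical_fov']/2))
    K=np.array([[f,0,p['cx']],[0,f,p['cy']],[0,0,1.]])
    u,v=np.meshgrid(np.arange(w),np.arange(h))
    n=cv2.undistortPoints(np.stack([u,v],-1).reshape(-1,1,2).astype(np.float64),K,np.array([p['k1'],0,0,0.,0])).reshape(h,w,2)
    d=p['depth'][...,None]; c=np.concatenate([n*d,d],-1)
    W=(c-p['t'])@np.asarray(p['R']); W[p['depth']==0]=np.nan
    return W
def save(img,name): cv2.imwrite('pics/'+name,cv2.cvtColor(img,cv2.COLOR_RGB2BGR))
E
python3 - <<'E'
from h import *
o=manip.get_obs(); print({k:np.round(v,3) for k,v in o.items()})
P=[camera('top'),camera('scene')]
save(P[0]['img'],'top.png');save(P[1]['img'],'scene.png')
for p in P:
    W=cloud(p); print('--',p['t'],p['k1'])
    for q in ['round_cap_center','square_cap_center','round_jar_axis','mat_top']:
        for b in boxes_of(q,p): 
            print(q,np.round(b['position'],3),round(b['conf'],2))
        for b in outline_of(q,p):
            m=b['region']; ys,xs=np.where(m); print('   out',round(b['conf'],2),m.sum(),(int(xs.mean()),int(ys.mean())),np.round(np.nanmedian(W[m],0),3))
E
```

```text
{'clock': np.float64(0.0), 'joint_pos': array([-1.321,  0.333, -0.065,  1.461,  0.022,  1.35 , -0.089]), 'joint_velocities': array([ 0.   ,  0.001, -0.001, -0.001,  0.001, -0.001,  0.   ]), 'tau': array([-2.0000e-03, -6.2546e+01,  4.8000e-02, -3.9160e+01,  1.6000e-02,
        1.0000e-02, -0.0000e+00]), 'position': array([0.168, 0.602, 0.252]), 'ee_rot': array([ 0.136,  0.991, -0.001, -0.   ]), 'ft_force': array([ 0.487, -0.083, -0.173]), 'torque': array([-0.011, -0.042,  0.075]), 'grasp_force': np.float64(0.0), 'grip_width': np.float64(0.998)}
-- [0.11261055 0.48023498 1.18917211] -0.10717893052254489
round_cap_center [0.423 0.187 0.128] 0.91
round_cap_center [ 0.344 -0.209  0.046] 0.88
   out 0.65 359 (401, 255) [ 0.344 -0.214  0.044]
   out 0.57 400 (239, 229) [0.422 0.188 0.128]
   out 0.56 321 (350, 248) [ 0.366 -0.086  0.045]
square_cap_center [0.444 0.367 0.125] 0.95
   out 0.86 436 (164, 223) [0.441 0.367 0.128]
round_jar_axis [0.417 0.179 0.004] 0.83
   out 0.68 1411 (245, 231) [0.414 0.174 0.01 ]
mat_top [0.603 0.192 0.005] 0.79
   out 0.56 1312 (239, 163) [0.601 0.195 0.004]
-- [-0.36842824  0.2897767   0.75985373] -0.12288974185577423
round_cap_center [ 0.363 -0.101  0.043] 0.91
round_cap_center [0.415 0.178 0.124] 0.7
round_cap_center [ 0.336 -0.225  0.043] 0.59
   out 0.87 886 (307, 359) [ 0.339 -0.227  0.043]
   out 0.78 679 (278, 304) [ 0.36  -0.1    0.042]
square_cap_center [0.437 0.356 0.117] 0.8
   out 0.74 405 (209, 152) [0.437 0.356 0.116]
round_jar_axis [0.403 0.163 0.024] 0.63
   out 0.7 1679 (237, 221) [0.403 0.159 0.025]
mat_top [0.576 0.21  0.001] 0.94
   out 0.81 431 (287, 197) [0.577 0.208 0.003]
```

View pics/top.png

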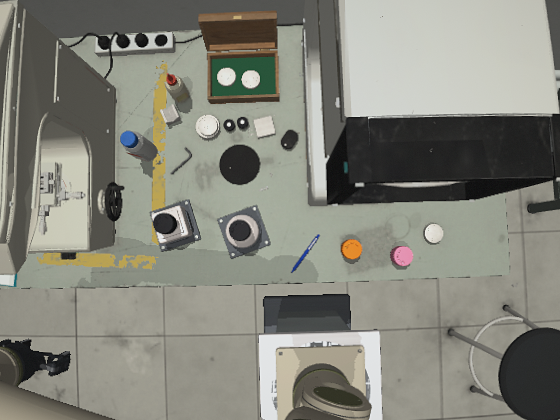

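View pics/scene.png

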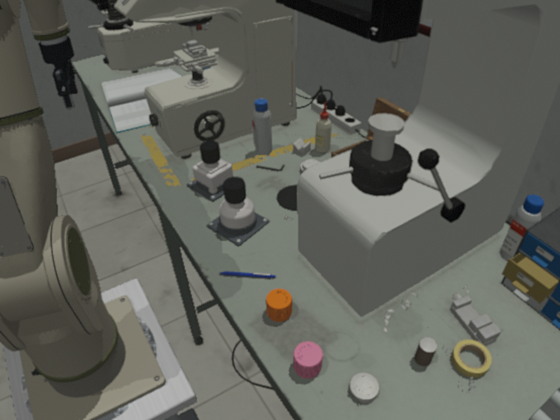

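Round jar's cap is the black one at (240,231) in the top view, on the jar with a round shoulder. Candidates that could be confused with it: square-can cap (165,223), orange (351,249), pink (402,256). The mat is at (239,164). Next I measure exactly and check a crop.

Run:
```python
from h import *
p=camera('top'); W=cloud(p); g=p['img'].max(-1).astype(int)
x,y,z=W[...,0],W[...,1],W[...,2]
def circ(m,n):
    pts=W[m][:,:2].astype(np.float32); c,r=cv2.minEnclosingCircle(pts); print(n,m.sum(),np.round(pts.mean(0),4),np.round(c,4),round(r,4),np.round(np.median(z[m]),4))
near=lambda a,b,r:np.hypot(x-a,y-b)<r
circ(near(.42,.185,.045)&(z>.118)&(z<.14),'cap')
circ(near(.44,.367,.045)&(z>.118)&(z<.14),'sqcap')
circ(near(.60,.193,.07)&(g<60)&(z<.012),'mat')
for h in (.05,.1,.15,.2,.3,.4):
    m=(z>h)&(y<.18)&(x>.3)&(x<1.0)&(y>-.3); print(h,'right ymax',np.nanmax(y[m]) if m.any() else None, 'xmin',np.nanmin(x[m]) if m.any() else None)
    m=(z>h)&(y>.45)&(x>.3)&(x<1.0); print('   left ymin',np.nanmin(y[m]) if m.any() else None)
s=camera('scene')
Ws=cloud(s); m=(np.hypot(Ws[...,0]-.42,Ws[...,1]-.185)<.04)&(Ws[...,2]>.09)&(Ws[...,2]<.14)
q=Ws[m]; print('scene cap',np.round([np.nanmin(q,0),np.nanmax(q,0)],3))
t=q[q[:,2]>.124]; print(len(t),t.mean(0).round(4))
a=cv2.resize(p['img'][190:270,130:270],None,fx=4,fy=4,interpolation=cv2.INTER_CUBIC)[:, :560]
b=cv2.resize(s['img'][130:250,170:310],None,fx=4,fy=4,interpolation=cv2.INTER_CUBIC)
save(cv2.resize(np.vstack([a,b]),None,fx=.72,fy=.72),'crop.png')
```

```text
cap 357 [0.4206 0.1884] [0.421  0.1884] 0.0257 0.1286
sqcap 347 [0.4423 0.3703] [0.4431 0.3709] 0.0259 0.1287
mat 1222 [0.5993 0.1961] [0.5991 0.1964] 0.054 0.0039
0.05 right ymax 0.17998909338634725 xmin 0.33907002281465404
   left ymin 0.4500446100003611
0.1 right ymax 0.1798891693571574 xmin 0.3981317218445424
   left ymin 0.4500726365946078
0.15 right ymax 0.1794454039104885 xmin 0.43471342508339145
   left ymin 0.4500726365946078
0.2 right ymax 0.023661468484300174 xmin 0.43471342508339145
   left ymin 0.5016294278757428
0.3 right ymax 0.023655852261625854 xmin 0.43471342508339145
   left ymin 0.5248534386254619
0.4 right ymax 0.023655852261625854 xmin 0.43471342508339145
   left ymin 0.5253588565557421
scene cap [[0.394 0.16  0.09 ]
 [0.446 0.212 0.131]]
248 [0.4193 0.1858 0.1279]
```

View pics/crop.png

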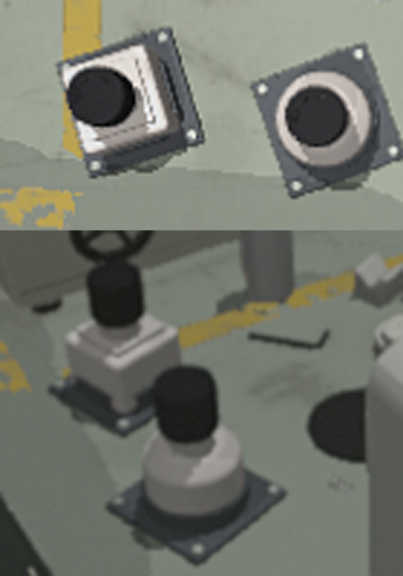

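The crop confirms the choice: the cap at right and lower, on the round-shouldered jar (top picture (240,231)), is the target. The measurements fit: cap radius 25.7 mm, top at z 0.128, and mat radius 54 mm. Moving over the jar now.

>>> {"method": "carry_out", "body": {"deltas": [[-0.26, -0.25, 0, 0, 1], [-0.52, -0.49, 0, 0, 1], [-0.79, -0.74, 0, 0, 1], [-0.79, -0.74, 0, 0, 1]], "force": 80}}

```text
clock: 1.5
position: [0.2559, 0.4598, 0.2539]
ee_rot: [0.139, 0.99, 0.0, 0.001]
ft_force: [-1.2, 0.2, 0.1]
grip_width: 1.0
grasp_force: 0.0
```

>>> {"method": "carry_out", "body": {"deltas": [[-0.26, -0.25, 0, 0, 1], [-0.52, -0.49, 0, 0, 1], [-0.79, -0.74, 0, 0, 1], [-0.79, -0.74, 0, 0, 1]]}}

```text
clock: 2.0
position: [0.339, 0.3215, 0.2537]
ee_rot: [0.139, 0.99, 0.0, 0.0]
ft_force: [-0.4, 1.2, 0.7]
grip_width: 1.0
grasp_force: 0.0
```

>>> {"method": "carry_out", "body": {"deltas": [[-0.26, -0.25, 0, 0.3, 1], [-0.52, -0.49, 0, 0.6, 1], [-0.78, -0.73, 0, 1, 1], [-0.78, -0.73, 0, 1, 1], [-0.78, -0.73, 0, 1, 1]]}}

```text
clock: 2.62
position: [0.4195, 0.1888, 0.2533]
ee_rot: [0.387, 0.922, 0.0, -0.0]
ft_force: [-0.9, 1.5, 0.3]
grip_width: 1.005
grasp_force: 0.0
```

```bash
cat >> h.py <<'E'
from scipy.spatial.transform import Rotation as R
def go(x,y,z):
    o=manip.get_obs(); d=R.from_quat(o['ee_rot']).inv().apply(np.array([x,y,z])-o['position'])/.15
    print('clock',o['clock'],'pos',o['position'].round(4),'q',o['joint_pos'].round(2),'F',o['ft_force'].round(1),'grip',o['grip_width'],o['grasp_force'],'yaw',R.from_quat(o['ee_rot']).as_euler('ZYX',degrees=True).round(1)); print('delta',d.round(3))
E
python3 -c "
from h import *
go(.420,.187,.113)"
```

```text
clock 2.625 pos [0.4195 0.1888 0.2533] q [-0.82 -0.05  0.29  1.89  0.01  1.3   0.24] F [-0.9  1.5  0.3] grip 1.00488379746317 0.0 yaw [134.5  -0.  180. ]
delta [-0.011 -0.007  0.935]
```

>>> {"method": "carry_out", "body": {"deltas": [[-0.01, -0.005, 0.3, 0, 1], [-0.01, -0.005, 0.6, 0, 1], [-0.01, -0.005, 0.8, 0, 1], [-0.01, -0.005, 0.93, 0, 1], [-0.01, -0.005, 0.93, 0, 1], [-0.01, -0.005, 0.93, 0, 1]]}}

```text
clock: 3.38
position: [0.4206, 0.1869, 0.1146]
ee_rot: [0.387, 0.922, 0.0, 0.0]
ft_force: [-0.0, 0.8, 0.1]
grip_width: 0.998
grasp_force: 0.0
```

```bash
python3 -c "
from h import *
go(.420,.187,.113)
p=camera('scene'); save(cv2.resize(p['img'][100:260,140:340],None,fx=3,fy=3),'pre.png')"
```

```text
clock 3.375 pos [0.4206 0.1869 0.1146] q [-0.81  0.1   0.31  2.06 -0.04  0.99  0.29] F [-0.   0.8  0.1] grip 0.9980389155687451 0.0 yaw [134.5   0.  179.9]
delta [ 0.003 -0.002  0.011]
```

View pics/pre.png

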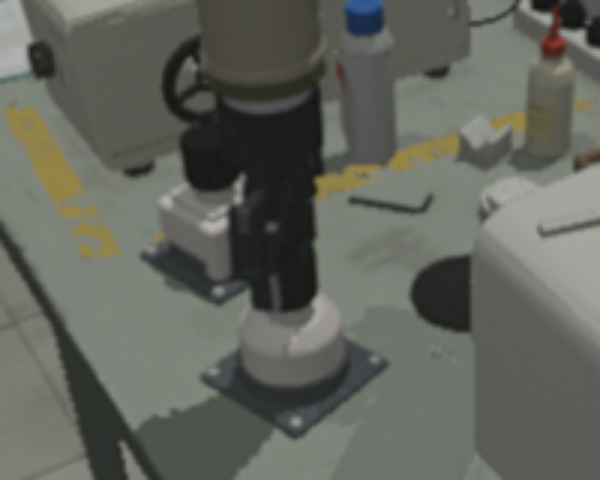

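The open fingers straddle the round jar's cap (at crop pixel (285,270)) and nothing touches the square can. Closing.

>>> {"method": "carry_out", "body": {"deltas": [[0, 0, 0, 0, -1], [0, 0, 0, 0, -1], [0, 0, 0, 0, -1], [0, 0, 0, 0, -1], [0, 0, 0, 0, -1], [0, 0, 0, 0, -1], [0, 0, 0, 0, -1], [0, 0, 0, 0, -1]], "force": 80}}

```text
clock: 4.42
position: [0.422, 0.187, 0.1154]
ee_rot: [0.388, 0.922, 0.002, 0.001]
ft_force: [1.9, 1.9, 6.5]
grip_width: 0.566
grasp_force: 81.1
```

```bash
python3 -c "
from h import *
go(.420,.187,.113)"
```

```text
clock 4.425 pos [0.422  0.187  0.1154] q [-0.81  0.1   0.31  2.06 -0.04  0.99  0.29] F [1.9 1.9 6.5] grip 0.5659393691182965 81.14302173256874 yaw [134.4   0.  179.7]
delta [ 0.009 -0.009  0.016]
```

>>> {"method": "carry_out", "body": {"deltas": [[0, 0, 0.02, 0, -1], [0, 0, 0.04, 0, -1], [0, 0, 0.055, 0, -1], [0, 0, 0.055, 0, -1], [0, 0, 0.055, 0, -1]]}}

```text
clock: 5.05
position: [0.422, 0.187, 0.1076]
ee_rot: [0.388, 0.922, 0.002, 0.001]
ft_force: [-2.3, 1.4, 13.6]
grip_width: 0.571
grasp_force: 81.9
```

>>> {"method": "carry_out", "body": {"deltas": [[0, 0, 0.005, 0, -1], [0, 0, 0.005, -0.2, -1], [0, 0, 0.005, -0.4, -1], [0, 0, 0.005, -0.6, -1], [0, 0, 0.005, -0.8, -1], [0, 0, 0.005, -1, -1], [0, 0, 0.005, -1, -1]]}}

```text
clock: 5.92
position: [0.4234, 0.1875, 0.1076]
ee_rot: [0.135, 0.991, 0.003, 0.003]
ft_force: [3.0, 0.9, 14.9]
grip_width: 0.569
grasp_force: 82.1
```

>>> {"method": "carry_out", "body": {"deltas": [[0, 0, 0, -0.2, -1], [0, 0, 0, -0.4, -1], [0, 0, 0, -0.6, -1], [0, 0, 0, -0.8, -1], [0, 0, 0, -1, -1], [0, 0, 0, -1, -1]]}}

```text
clock: 6.68
position: [0.4238, 0.1886, 0.108]
ee_rot: [-0.126, 0.992, 0.003, 0.004]
ft_force: [3.4, 6.3, 15.4]
grip_width: 0.565
grasp_force: 82.2
```

>>> {"method": "carry_out", "body": {"deltas": [[0, 0, 0, -0.2, -1], [0, 0, 0, -0.4, -1], [0, 0, 0, -0.6, -1], [0, 0, 0, -0.8, -1], [0, 0, 0, -0.8, -1], [0, 0, 0, -0.8, -1]]}}

```text
clock: 7.42
position: [0.4234, 0.1898, 0.1082]
ee_rot: [-0.33, 0.944, 0.002, 0.005]
ft_force: [2.5, 10.8, 16.2]
grip_width: 0.565
grasp_force: 82.2
```

```bash
python3 -c "
from h import *
go(.420,.187,.113); print(manip.get_obs()['torque'])"
```

```text
clock 7.425 pos [0.4234 0.1898 0.1082] q [-0.72  0.11  0.21  2.06 -0.03  0.96  1.75] F [ 2.5 10.8 16.2] grip 0.5650437267306819 82.16368474066257 yaw [-141.5    0.6  179.9]
delta [ 0.029 -0.001 -0.033]
[ 2.35536213 -0.28725966  0.19847039]
```

Turned 84°. Releasing the push slowly and checking that the cap is free.

>>> {"method": "carry_out", "body": {"deltas": [[0, 0, -0.03, 0, -1], [0, 0, -0.06, 0, -1], [0, 0, -0.09, 0, -1], [0, 0, -0.11, 0, -1], [0, 0, -0.11, 0, -1]]}}

```text
clock: 8.05
position: [0.4226, 0.1896, 0.1232]
ee_rot: [-0.33, 0.944, 0.002, 0.004]
ft_force: [6.1, 13.0, -1.3]
grip_width: 0.564
grasp_force: 84.7
```

>>> {"method": "carry_out", "body": {"deltas": [[0, 0, -0.06, 0, -1], [0, 0, -0.12, 0, -1], [0, 0, -0.2, 0, -1], [0, 0, -0.3, 0, -1], [0, 0, -0.4, 0, -1], [0, 0, -0.5, 0, -1], [0, 0, -0.6, 0, -1], [0, 0, -0.6, 0, -1]]}}

```text
clock: 9.05
position: [0.4211, 0.1859, 0.2126]
ee_rot: [-0.329, 0.944, 0.0, 0.001]
ft_force: [0.8, -0.9, -1.1]
grip_width: 0.566
grasp_force: 88.0
```

```bash
python3 -c "
from h import *
go(.599,.196,.2)
for n in ('scene','top'):
  p=camera(n); W=cloud(p)
  if n=='scene': save(cv2.resize(p['img'][60:260,120:340],None,fx=3,fy=3),'lift.png')
  for q in ('round_cap_center','mat_top'):
    for b in boxes_of(q,p): print(n,q,b['position'],b['conf'])
  if n=='scene':
    for b in outline_of('round_cap_center',p): c=W[b['region']]; print(b['conf'],len(c),np.nanpercentile(c,[3,50,97],axis=0).round(3).tolist())
"
```

```text
clock 9.05 pos [0.4211 0.1859 0.2126] q [-0.72 -0.01  0.21  1.94  0.    1.21  1.72] F [ 0.8 -0.9 -1.1] grip 0.5659253891693443 87.99893461167812 yaw [-1.416e+02  1.000e-01 -1.800e+02]
delta [-0.972 -0.683  0.086]
scene round_cap_center [0.3627, -0.1008, 0.0435] 0.96
scene round_cap_center [0.3354, -0.2251, 0.0429] 0.95
scene round_cap_center [0.4128, 0.1708, 0.2136] 0.79
scene mat_top [0.5747, 0.2082, 0.0019] 0.58
0.65 505 [[0.394, 0.157, 0.186], [0.409, 0.167, 0.216], [0.431, 0.197, 0.226]]
0.59 891 [[0.32, -0.245, 0.004], [0.339, -0.228, 0.043], [0.364, -0.201, 0.046]]
0.57 747 [[0.341, -0.114, 0.003], [0.361, -0.099, 0.042], [0.386, -0.07, 0.045]]
top round_cap_center [0.3674, -0.084, 0.0428] 0.79
top round_cap_center [0.3411, -0.2078, 0.0448] 0.79
top mat_top [0.6053, 0.1937, 0.005] 0.79
```

View pics/lift.png

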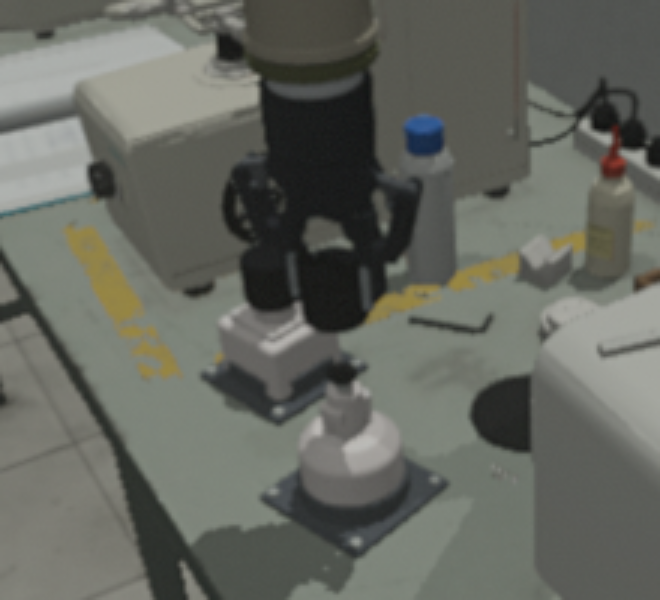

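The cap is held at crop pixel (338,290), clear of the bare neck, and the square can's cap is still in place. Moving over the mat.

>>> {"method": "carry_out", "body": {"deltas": [[-0.2, -0.14, 0, 0, -1], [-0.4, -0.28, 0, 0, -1], [-0.6, -0.42, 0, 0, -1], [-0.8, -0.56, 0, 0, -1], [-0.97, -0.68, 0, 0, -1], [-0.97, -0.68, 0, 0, -1], [-0.97, -0.68, 0, 0, -1]]}}

```text
clock: 10.28
position: [0.5973, 0.196, 0.2108]
ee_rot: [-0.329, 0.944, 0.0, -0.001]
ft_force: [0.3, -0.6, -1.5]
grip_width: 0.568
grasp_force: 88.1
```

>>> {"method": "carry_out", "body": {"deltas": [[0, 0, 0.25, 0, -1], [0, 0, 0.5, 0, -1], [0, 0, 0.75, 0, -1], [0, 0, 1, 0, -1], [0, 0, 1, 0, -1], [0, 0, 1, 0, -1]]}}

```text
clock: 11.02
position: [0.5984, 0.1964, 0.0631]
ee_rot: [-0.329, 0.944, 0.0, 0.001]
ft_force: [0.0, 0.3, 0.1]
grip_width: 0.563
grasp_force: 88.1
```

```bash
python3 -c "
from h import *
go(.599,.196,.036)
p=camera('scene'); W=cloud(p)
for b in outline_of('round_cap_center',p): c=W[b['region']]; print(b['conf'],len(c),np.nanpercentile(c,[3,50,97],axis=0).round(3).tolist())
save(cv2.resize(p['img'][60:260,160:380],None,fx=3,fy=3),'overmat.png')
"
```

```text
clock 11.025 pos [0.5984 0.1964 0.0631] q [-0.59  0.51  0.26  1.66 -0.15  0.99  1.96] F [0.  0.3 0.1] grip 0.5631721299428928 88.05240780115128 yaw [-1.416e+02  1.000e-01 -1.800e+02]
delta [-0.001 -0.005  0.181]
0.84 316 [[0.477, 0.012, 0.003], [0.579, 0.189, 0.072], [0.616, 0.224, 0.211]]
0.74 751 [[0.342, -0.114, 0.002], [0.361, -0.099, 0.042], [0.386, -0.07, 0.045]]
```

View pics/overmat.png

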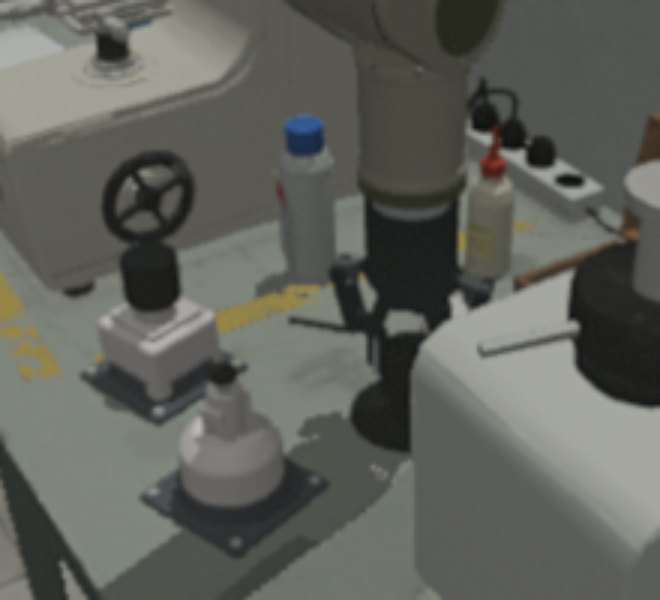

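The cap hangs above the mat (crop (400,370)), still in the gripper. Lowering slowly until it touches.

>>> {"method": "carry_out", "body": {"deltas": [[0, 0, 0.05, 0, -1], [0, 0, 0.1, 0, -1], [0, 0, 0.15, 0, -1], [0, 0, 0.15, 0, -1], [0, 0, 0.165, 0, -1], [0, 0, 0.165, 0, -1]]}}

```text
clock: 11.88
position: [0.5979, 0.1961, 0.0365]
ee_rot: [-0.329, 0.944, 0.0, 0.0]
ft_force: [0.3, 0.3, -0.8]
grip_width: 0.568
grasp_force: 88.1
```

>>> {"method": "carry_out", "body": {"deltas": [[0, 0, 0.007, 0, -1], [0, 0, 0.007, 0, -1], [0, 0, 0.007, 0, -1]]}}

```text
clock: 12.25
position: [0.5979, 0.1961, 0.0356]
ee_rot: [-0.329, 0.944, 0.0, 0.0]
ft_force: [0.2, -0.3, -0.7]
grip_width: 0.562
grasp_force: 88.1
```

>>> {"method": "carry_out", "body": {"deltas": [[0, 0, 0.007, 0, -1], [0, 0, 0.007, 0, -1], [0, 0, 0.007, 0, -1]]}}

```text
clock: 12.62
position: [0.598, 0.1961, 0.0347]
ee_rot: [-0.329, 0.944, 0.0, 0.0]
ft_force: [-1.0, -1.1, 2.7]
grip_width: 0.567
grasp_force: 88.5
```

>>> {"method": "carry_out", "body": {"deltas": [[0, 0, 0.004, 0, -1], [0, 0, 0.004, 0, -1], [0, 0, 0.004, 0, -1]]}}

```text
clock: 13.0
position: [0.598, 0.1961, 0.0346]
ee_rot: [-0.329, 0.944, 0.0, 0.0]
ft_force: [-4.1, -1.5, 9.4]
grip_width: 0.567
grasp_force: 89.2
```

Firm contact. Opening in steps, then rising.

>>> {"method": "carry_out", "body": {"deltas": [[0, 0, 0, 0, 0.2], [0, 0, 0, 0, 0.3], [0, 0, 0, 0, 0.5], [0, 0, 0, 0, 0.7], [0, 0, 0, 0, 1], [0, 0, 0, 0, 1], [0, 0, 0, 0, 1], [0, 0, 0, 0, 1], [0, 0, 0, 0, 1]], "force": 20}}

```text
clock: 14.12
position: [0.5979, 0.196, 0.0338]
ee_rot: [-0.329, 0.944, 0.0, -0.0]
ft_force: [0.9, 0.5, 0.1]
grip_width: 0.996
grasp_force: 0.0
```

>>> {"method": "carry_out", "body": {"deltas": [[0, 0, -0.1, 0, 1], [0, 0, -0.3, 0, 1], [0, 0, -0.5, 0, 1], [0, 0, -0.7, 0, 1], [0, 0, -1, 0, 1], [0, 0, -1, 0, 1]]}}

```text
clock: 14.88
position: [0.5999, 0.1965, 0.1891]
ee_rot: [-0.328, 0.945, 0.0, 0.004]
ft_force: [0.2, 0.8, -1.5]
grip_width: 0.999
grasp_force: 0.0
```

>>> {"method": "carry_out", "body": {"deltas": [[0.3, 0.22, 0, 0, 1], [0.6, 0.44, 0, 0, 1], [1, 0.7, 0, 0, 1], [1, 0.7, 0, 0, 1], [1, 0.7, 0, 0, 1]]}}

```text
clock: 15.5
position: [0.4152, 0.1854, 0.1844]
ee_rot: [-0.329, 0.944, 0.0, 0.001]
ft_force: [0.6, -0.9, -0.5]
grip_width: 0.999
grasp_force: 0.0
```

Run:
```python
from h import *
go(.4,.2,.2)
p=camera('top'); W=cloud(p); x,y,z=[W[...,i] for i in range(3)]
m=(np.hypot(x-.6,y-.196)<.07)&(z>.035)&(z<.06)
c=W[m]; print(m.sum(),c.mean(0).round(4),cv2.minEnclosingCircle(c[:,:2].astype(np.float32)))
s=camera('scene')
save(np.hstack([cv2.resize(p['img'][120:270,130:300],(400,353)),cv2.resize(s['img'][100:250,180:350],(400,353))]),'end.png')
```

```text
clock 15.5 pos [0.4152 0.1854 0.1844] q [-0.75  0.    0.23  1.99 -0.    1.15  1.72] F [ 0.6 -0.9 -0.5] grip 0.9985561387817695 0.0 yaw [-1.416e+02  1.000e-01  1.800e+02]
delta [ 0.019  0.139 -0.104]
308 [0.5951 0.1921 0.0477] ((0.5960617065429688, 0.19229593873023987), 0.025874679908156395)
```

View pics/end.png

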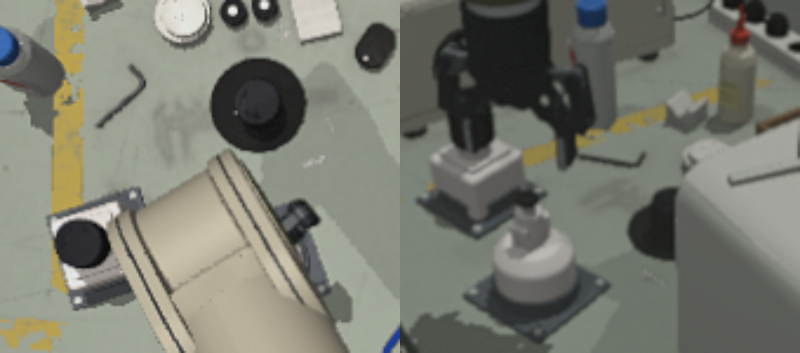

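The cap stands upright on the mat (left half, (258,103)), about 5 mm from the mat's middle, with its top at z 0.047. The square cap is in place and the robot touches nothing.

```bash
python3 -c "
from h import *
print(ticket.hand_in())"
```

```text
the job is handed in; nothing more can be done
None
```

The job is handed in after about 15.5 s of robot time: the round jar's cap was pushed down, turned 84° anticlockwise and lifted off, and it now stands open side down about 5 mm from the mat's middle, with the square can's cap untouched.

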